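Fit the dough paddle onto the food processor's keyed drive shaft

TASK

Fit the white dough paddle onto the drive shaft in the bowl of the food processor: put its hub over the shaft, then, resting lightly on the key, turn it until the keyway drops over the key, and see that it sits fully home on the bowl floor, upright, and let go. Be gentle: never push or twist it hard against the machine (stay below about 30 N), and leave the other things on the worktop where they stand.

Things in the scene. Friction and masses are not known exactly. Their poses are not given: they have to be found in the camera images.
- paddle_tab (a point): Centre of the finger tab on top of the loose white plastic dough paddle (upright on the worktop, 102 mm tall, about 0.12 kg), 83 mm above the paddle's underside. z: hub axis, up. Tab: upright plate 36 mm long (x), 14 mm thick (y), from 64 to 102 mm above the underside; grip it across y. At the start the keyway side (-x) looks towards the robot within about 35 degrees.
- paddle_foot (a point): Centre of the paddle's underside, on the hub axis, 83 mm below paddle_tab, same axes. Round hub about 41 mm across, 66 mm tall; blind bore from below 15.8 mm across, 56 mm deep. Two curved blades, 4 to 22 mm above the underside, reach 53 mm out on the +y and -y sides.
- keyway (a point): Foot of the paddle's one keyway: on its underside, 14 mm from the hub axis on the -x side; axes as paddle_tab. The keyway is 9 mm wide, cut through the hub wall, 24 mm high from the underside. A small nose on the hub, 60 mm up, under the -x end of the tab, marks the same side.
- processor: Food processor, fixed: round white motor base 164 mm across and a clear open bowl, rim 106 mm above the worktop, 135 mm across inside at its floor. Origin: on the shaft axis at worktop level. z up; -x is the machine's front (black dial), the bowl handle is on its +x side.
- bowl_floor (a point): Point on the shaft's axis at the level of the bowl floor, 66 mm above the worktop; axes as processor. Here stands the steel drive shaft: 14 mm across, 52 mm tall above the bowl floor, top 8 mm tapered to 6 mm. The motor holds it: it turns only under more than about 0.5 N m. Turning the keyed hub hard against the key reaches 30 N at a twist of about 0.35 N m.
- key_level (a point): Point on the shaft's axis 22 mm above bowl_floor: the top of the one key (7 mm wide, reaching 16 mm out from the axis, up from the bowl floor). Its direction is not measured: it points 0.25 to 1.85 rad counter-clockwise (seen from above) from the front (-x). The hub first rests on it and drops 22 mm once the keyway (-x side) is turned to the key within roughly 0.1 rad; no axes given here show the key.
- egg_timer: Bystander, loose: green egg-shaped kitchen timer, 64 mm wide, 60 mm tall. Origin at the centre of its underside as it stood. Leave it.
- pepper_jar: Bystander, loose: spice jar with black cap, 41 mm across, 105 mm tall. Origin at the centre of its underside as it stood. Leave it.
- salt_shaker: Bystander, loose: glass salt shaker with grey cap, 44 mm across, 90 mm tall. Origin at the centre of its underside as it stood. Leave it.
- lime: Bystander, loose: green lime, 60x48x48 mm. Origin at the centre of its underside as it stood. Leave it.
- mug: Bystander, loose: two-tone mug, 78 mm across, 101 mm tall. Origin at the centre of its underside as it stood. Leave it.
There are look-alikes about, which are no part of the job. What is shaped like the part that bears paddle_tab but blue or green is not meant.

How it is judged:
By the outcome, as a careful person would: the job done as asked, in the order asked, and still so for the second after the job is handed in, with the robot touching nothing.
It also fails if it takes over 64 s, if anything falls off the work surface, if the arm or the gripper's body presses on something with over 40 N, if the wrist force passes 120 N, or if a joint passes its speed limit or range.

ROBOT

A 6-joint arm with a two-finger parallel gripper is mounted at the origin on a cart in front of the work surface, level with it; the furniture and walls round the work are solid. World frame = base frame: x ahead of the robot, y to its left, z up, the work surface at z = 0. Lengths are in m, angles in rad, forces in N, time in s.
With the tool pointing down it reaches from about 0.3 to 0.775 m from the base axis. Payload 14.6 kg.
Tool frame: the origin (TCP) lies at the very end of the fingers, on their centre line; the grasp point (between the pads) lies 19 mm behind it; z points along the fingers, y is the line along which they close (so a half turn about z gives the same grasp; the last joint's range is limited). The gripper opens to 94 mm and grips with 3 to 60 N. Pads are 16 mm wide; open, the fingers measure 119 mm over their backs; the gripper's body (75 mm by 177 mm) begins 78 mm behind the grasp point.
Start: joints at [-1.259, 0.3, 1.521, -0, 1.321, -0.067], TCP at [0.203, -0.511, 0.205] pointing down, gripper open.
Joint ranges: [-3.03, 3.03], [-0.79, 2.21], [0.23, 2.52], [-1.04, 4.18], [0, 3.07], [-2.55, 2.55]. Speed limits (rad/s): [2.22, 2.22, 2.57, 3.14, 3.14, 3.14].

INTERFACE

Orientations are given as [roll, pitch, yaw] about the fixed x, y, z axes, in that order (R = Rz(yaw) Ry(pitch) Rx(roll)).
In Python, from station import * gives the robot as it stands.
- The arm moves only by the tool jog_arm, never from a script. Its argument "rows" is a list of rows, each a list of 3 entries, a list of its own where there are three numbers: the shift along the tool's x, y, z in m, then the turn about the tool's z in degrees, then the finger opening in m, from 0 to 0.094. A call has 1 to 12 rows; each row shifts and turns the commanded pose from where the row before left it, along the tool's axes as they then stand; what a row does not reach is not made up. A row lasts 1/12 s, in which the tool goes at most 41.7 mm and 7.16 degrees, less where a joint would pass 70% of its speed; a pose out of reach is approached as far as the arm can. A call is refused whole if a number of a shift passes 0.0417 or a number of a turn 7.16, either way. A call with a gripper value outside its range is refused whole. The fingers move at their own pace and stop on an object; "squeeze" is the grip in N (left out, the last holds). Time passes only in rows, so rows that do not move let the fingers close. It gives the time, the measured TCP pose, the force, the opening and the grip force at its end, in the units of the state.
- get_obs(): the state, without advancing time (a new reading comes with each control period).
- camera(name): name is "scene" or "side" or "wrist"; returns a dict with "image" (420x560x3 uint8, red, green, blue), "range_z" (420x560 float32, m along the optical axis (not along the pixel's ray), 0 where there is no reading), "K" (3x3 intrinsics, pixels), "world_from_camera" (4x4, takes a point from camera to world coordinates); the wrist camera has in their place "T_tool_cam" (4x4, takes a point from camera to tool coordinates, whose origin is the TCP and whose axes are the flange's). Camera axes: x right, y up, looking along -z (the intrinsics and any distortion apply to the point x, -y, -z); pixel columns grow to the right and rows downward; lengths in m; the calibration is good to about 2 mm. A picture is of the moment at which its call begins: read the wrist's pose just before it.
- hand_in(): hands the job in; it is judged then, once.
Trained networks look in a picture, given as the dict that the camera call returned (one of the last four; its "shot" number tells which), for a name from the list of things; names that differ only in an ending like _2 or _b are one class to them, and where a whole thing is asked for, a point or a joint stands for the part that bears it (a point fixed in the world has none). Each returns a list of dicts, best first, with "p" (0 to 1); they miss things now and then, are a little off and sometimes report something else, mostly with a low value. They report only what shows in the picture. A call takes as long as a camera call. They do not tell look-alikes from the thing itself.
- search_frame(label, picture): "at" ([column, row] as shares, 0 to 1, of the picture: columns of its width, rows of its height, amid what is visible of it).
- spot_point(label, picture): "at" ([column, row] as shares, 0 to 1, of the picture: columns of its width, rows of its height: a listed point, or the origin of a listed thing).
The state is a dict: "time_s": time; "qpos": joint angles; "joint_vel": joint speeds; "tau": joint torques, N m; "ee_pos": TCP position; "eef_rot": TCP orientation; "force": force on the tool from outside, world axes, zero at the start; "moment": the same for the moment, N m; "grip_width": finger opening in m; "grip_force": force on a finger pad.
Only numpy, scipy, OpenCV 4.12 (cv2) and the standard library are available. Lean on these libraries where they do the work, as an engineer would, in place of code of your own. Each camera call takes 0.05 s, during which the arm holds its last target. There are 200 camera calls.

## Working session

There is one attempt and no reset: what is moved stays moved. The work goes in short steps, Python scripts to look and compute and a tool call to move; the robot and the scene stay as the last step left them, time stands still between calls to the robot, and variables do not carry over. Pictures are saved under pics/ and viewed, at most 10 in all, crops included, and the job is handed in when it is done.

Besides the shell and the picture viewer there is one more tool, called after "Call:" as a command line: name --argument value ..., lists and objects as JSON in quotes. jog_arm: Moves the arm, as the interface text tells. Its arguments: {"type":"object","properties":{"rows":{"type":"array","items":{"type":"array"}},"squeeze":{"type":"number"}},"required":["rows"]}

```bash
mkdir -p pics
cat > h.py <<'E'
from station import *
import numpy as np, cv2
from scipy.spatial.transform import Rotation as R
def T_wc(c,o):
    if "world_from_camera" in c: return np.array(c["world_from_camera"])
    T=np.eye(4);T[:3,:3]=R.from_euler('xyz',o["eef_rot"]).as_matrix();T[:3,3]=o["ee_pos"]
    return T@np.array(c["T_tool_cam"])
def ray(c,o,at):
    h,w=c["image"].shape[:2];K=np.array(c["K"]);T=T_wc(c,o)
    u,v=at[0]*w,at[1]*h
    d=np.array([(u-K[0,2])/K[0,0],-(v-K[1,2])/K[1,1],-1.])
    return T[:3,3],T[:3,:3]@d
def atz(c,o,at,z):
    p,d=ray(c,o,at);return p+d*(z-p[2])/d[2]
def depthpt(c,o,at):
    h,w=c["image"].shape[:2];p,d=ray(c,o,at)
    r=c["range_z"][min(h-1,int(at[1]*h)),min(w-1,int(at[0]*w))];return p+d*r
def cloud(c,o):
    h,w=c["image"].shape[:2];K=np.array(c["K"]);T=T_wc(c,o);v,u=np.mgrid[:h,:w]
    z=c["range_z"];X=np.stack([(u+.5-K[0,2])/K[0,0]*z,-(v+.5-K[1,2])/K[1,1]*z,-z],-1)
    return X@T[:3,:3].T+T[:3,3]
def save(c,n,box=None,s=1):
    im=c["image"]
    if box: im=im[box[1]:box[3],box[0]:box[2]]
    cv2.imwrite("pics/"+n,cv2.resize(im[:,:,::-1],None,fx=s,fy=s))
E
python3 - <<'E'
from h import *
np.set_printoptions(precision=3,suppress=True)
o=get_obs();print(o["time_s"],o["ee_pos"],o["eef_rot"],o["force"],o["grip_width"])
for n in ["scene","side"]:
    c=camera(n);save(c,n+"0.png")
    print(n, c.keys())
    for l,z in [("paddle_tab",.083),("paddle_foot",0),("keyway",0),("processor",0),("bowl_floor",.066),("key_level",.088)]:
        for d in spot_point(l,c)[:3]:
            print(l,round(d["p"],2),np.array(d["at"])*[560,420],atz(c,o,d["at"],z),depthpt(c,o,d["at"]))
E
```

```text
0.0 [ 0.203 -0.511  0.205] [-3.14  -0.     0.379] [-0.206 -0.502 -0.539] 0.09431205290086349
scene dict_keys(['image', 'range_z', 'K', 'world_from_camera', 'shot'])
paddle_tab 0.74 [332.416 165.312] [ 0.536 -0.349  0.083] [ 0.539 -0.354  0.079]
paddle_tab 0.62 [361.088 151.116] [ 0.507 -0.484  0.083] [0.21  0.065 0.467]
paddle_foot 0.59 [359.408 170.1  ] [ 0.509 -0.49   0.   ] [0.204 0.075 0.427]
paddle_foot 0.45 [332.416 164.388] [ 0.606 -0.462  0.   ] [ 0.534 -0.346  0.089]
paddle_foot 0.4 [355.88 201.18] [ 0.422 -0.326  0.   ] [0.193 0.096 0.361]
keyway 0.89 [331.52  184.884] [ 0.537 -0.354  0.   ] [ 0.529 -0.341  0.011]
keyway 0.57 [363.496 169.302] [ 0.501 -0.504  0.   ] [0.197 0.071 0.429]
keyway 0.5 [356.496 199.416] [ 0.426 -0.336  0.   ] [0.193 0.094 0.365]
processor 0.9 [250.32 256.62] [0.522 0.088 0.   ] [0.472 0.141 0.068]
bowl_floor 0.72 [250.88  238.518] [0.521 0.082 0.066] [0.513 0.091 0.077]
key_level 0.81 [254.576 231.504] [0.516 0.072 0.088] [0.535 0.051 0.064]
side dict_keys(['image', 'range_z', 'K', 'world_from_camera', 'shot'])
paddle_tab 0.94 [247.072 273.084] [
[... 263 characters left out ...]
527 -0.369  0.024]
paddle_foot 0.84 [249.984 297.696] [ 0.42  -0.334  0.   ] [ 0.415 -0.355  0.021]
paddle_foot 0.74 [298.704 329.784] [ 0.505 -0.476  0.   ] [ 0.495 -0.501  0.029]
keyway 0.98 [234.192 338.898] [ 0.349 -0.457  0.   ] [ 0.346 -0.471  0.016]
keyway 0.78 [298.2   334.782] [ 0.499 -0.49   0.   ] [ 0.494 -0.503  0.015]
keyway 0.7 [257.376 296.016] [ 0.441 -0.334  0.   ] [ 0.437 -0.348  0.014]
processor 0.76 [242.816 208.11 ] [0.51  0.102 0.   ] [0.491 0.021 0.053]
bowl_floor 0.7 [249.704 192.99 ] [0.532 0.086 0.066] [0.532 0.084 0.067]
bowl_floor 0.21 [243.992 187.698] [0.523 0.127 0.066] [0.513 0.085 0.09 ]
key_level 0.98 [242.424 186.606] [0.511 0.098 0.088] [0.52  0.137 0.066]
```

View pics/scene0.png

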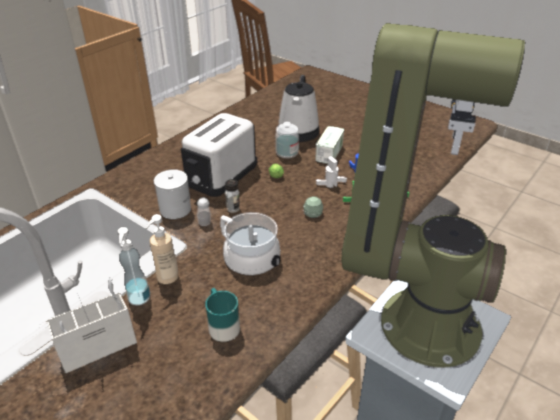

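View pics/side0.png

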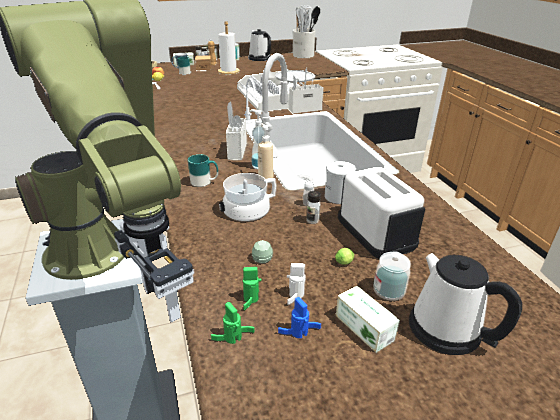

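The white paddle stands at about (332,175) in the scene view and (297,282) in the side view, so at roughly (0.54, -0.355). The processor is at about (250,245) in scene and (245,197) in side, so at roughly (0.52, 0.09). The blue and green ones are look-alikes.

Call:
jog_arm --rows '[[[0.01,0,-0.02],0,0.094],[[0.03,-0.001,-0.02],0,0.094],[[0.03,-0.001,-0.02],0,0.094],[[0.03,-0.001,0],0,0.094],[[0.03,-0.001,0],0,0.094],[[0.03,-0.001,0],0,0.094],[[0.03,-0.001,0],0,0.094],[[0.03,-0.001,0],0,0.094],[[0.03,-0.001,0],0,0.094],[[0.03,-0.001,0],0,0.094],[[0.02,-0.001,0],0,0.094],[[0,0,0],0,0.094]]'

```text
time_s: 1.7
ee_pos: [0.4811, -0.3888, 0.2649]
eef_rot: [-3.141, -0.0, 0.382]
force: [-0.7, 0.1, 0.1]
grip_width: 0.0938
grip_force: 0.0
```

```bash
cat > look.py <<'E'
from h import *
import sys
np.set_printoptions(precision=4,suppress=True)
o=get_obs();print(o["time_s"],o["ee_pos"],o["eef_rot"],o["force"])
c=camera("wrist");save(c,sys.argv[1]); print(np.array(c["T_tool_cam"]))
for l,z in [("paddle_tab",.083),("paddle_foot",0),("keyway",0)]:
    for d in spot_point(l,c)[:3]:
        print(l,round(d["p"],2),np.array(d["at"])*[560,420],atz(c,o,d["at"],z),depthpt(c,o,d["at"]))
P=cloud(c,o);im=c["image"].astype(int);ok=c["range_z"]>0
m=ok&(im.min(-1)>110)&(im.max(-1)-im.min(-1)<40)&(np.hypot(P[...,0]-.54,P[...,1]+.355)<.08)
for a,b in [(.09,.12),(.06,.09),(.055,.068),(.002,.025)]:
    Q=P[m&(P[...,2]>a)&(P[...,2]<b)]
    if len(Q)>20:
        X=Q[:,:2]-Q[:,:2].mean(0);w,V=np.linalg.eigh(X.T@X/len(X))
        r=cv2.minAreaRect(Q[:,:2].astype(np.float32)*1000)
        print(a,b,len(Q),Q.mean(0),Q[:,2].max(),np.sqrt(w),np.degrees(np.arctan2(V[1,1],V[0,1])),r)
E
python3 look.py w1.png
```

```text
1.7 [ 0.4811 -0.3888  0.2649] [-3.1408 -0.0002  0.382 ] [-0.6821  0.0982  0.1174]
[[ 0.0004  0.9738  0.2274  0.0643]
 [ 1.     -0.0005  0.0003 -0.    ]
 [ 0.0004  0.2274 -0.9738 -0.1809]
 [ 0.      0.      0.      1.    ]]
paddle_tab 0.85 [369.6   202.692] [ 0.502  -0.4838  0.083 ] [ 0.5041 -0.4772  0.1029]
paddle_tab 0.7 [206.416 220.5  ] [ 0.4195 -0.3309  0.083 ] [ 0.4261 -0.3327  0.1027]
paddle_tab 0.66 [287.504 317.52 ] [ 0.3458 -0.4544  0.083 ] [ 0.5053 -0.3812  0.3798]
paddle_foot 0.93 [220.584 201.096] [ 0.4231 -0.3315  0.    ] [ 0.4408 -0.3365  0.0669]
paddle_foot 0.9 [284.704 280.98 ] [ 0.3508 -0.4504 -0.    ] [ 0.3642 -0.4444  0.0313]
paddle_foot 0.6 [276.584 117.81 ] [ 0.547  -0.3598  0.    ] [ 0.5456 -0.361   0.1022]
keyway 0.85 [365.792 187.614] [ 0.5092 -0.498   0.    ] [ 0.5139 -0.4781  0.0667]
keyway 0.72 [295.176 284.214] [ 0.3518 -0.4654  0.    ] [ 0.3656 -0.4581  0.0327]
keyway 0.55 [229.096 192.696] [ 0.4376 -0.3379  0.    ] [ 0.4383 -0.3381  0.0031]
0.09 0.12 550 [ 0.5416 -0.3587  0.103 ] 0.10593865645758871 [0.0039 0.01  ] 158.26278380233882 ((541.5429077148438, -358.57257080078125), (13.903006553649902, 35.96750259399414), 67.1103515625)
0.06 0.09 691 [ 0.5406 -0.3586  0.0674] 0.07004353743223757 [0.0104 0.0127] 69.12567204372671 ((541.5088500976562, -358.7665100097656), (39.94952392578125, 40.043357849121094), 21.392927169799805)
0.055 0.068 478 [ 0.5401 -0.3587  0.0668] 0.06799598584717487 [0.0111 0.0129] 65.21058229929068 ((541.5088500976562, -358.7665100097656), (39.94952392578125, 40.043357849121094), 21.392927169799805)
0.002 0.025 263 [ 0.5431 -0.3556  0.0216] 0.02497510139168857 [0.0052 0.0374] 51.00804602357269 ((532.8192749023438, -350.2179870605469), (105.59786224365234, 38.75010681152344), 50.78656005859375)
```

Call:
jog_arm --rows '[[[0.0225,-0.0018,0],0,0.094],[[0.0225,-0.0018,0],0,0.094],[[0.0223,-0.0018,0],0,0.094],[[0,0,0],6.4,0.06],[[0,0,0],6.4,0.06],[[0,0,0.02],6.4,0.06],[[0,0,0.02],6.4,0.06],[[0,0,0.02],6.4,0.06],[[0,0,0.02],6.4,0.06],[[0,0,0.02],6,0.06],[[0,0,0],0,0.06]]'

```text
time_s: 2.82
ee_pos: [0.5368, -0.3608, 0.1616]
eef_rot: [-3.14, 0.006, -0.403]
force: [0.6, -0.7, 0.5]
grip_width: 0.0602
grip_force: 0.0
```

```bash
cat > m.py <<'E'
from h import *
np.set_printoptions(precision=4,suppress=True)
o=get_obs();print(o["time_s"],o["ee_pos"],o["eef_rot"],o["force"],o["moment"],o["qpos"])
for n in ["scene","side"]:
    c=camera(n);P=cloud(c,o);ok=c["range_z"]>0
    m=ok&(np.hypot(P[...,0]-.52,P[...,1]-.09)<.13)&(P[...,2]>.012)
    im=c["image"].astype(int)
    dk=m&(im.max(-1)<50)&(P[...,2]<.07); print(n,"dark",dk.sum(),P[dk].mean(0) if dk.any() else 0)
    for a in (.1,.11):
        Q=P[m&(P[...,2]>a)&(P[...,2]<a+.01)];print(len(Q),Q.min(0) if len(Q) else 0,Q.max(0) if len(Q) else 0)
    g=ok&(P[...,2]>.115)&(P[...,2]<.4)&(P[...,0]>.35)&(P[...,0]<.85)&(abs(P[...,1])<.4)
    H,xe,ye=np.histogram2d(P[g][:,0],P[g][:,1],bins=[10,16],range=[[.35,.85],[-.4,.4]]);print(H.astype(int))
E
python3 m.py
```

```text
2.8167 [ 0.5368 -0.3608  0.1616] [-3.1403  0.0057 -0.4026] [ 0.5741 -0.6619  0.534 ] [ 0.0166 -0.024   0.0125] [-0.6484  0.5552  1.2635 -0.0001  1.3287  1.325 ]
scene dark 41 [0.4277 0.0885 0.0386]
280 [0.4385 0.0119 0.1   ] [0.614  0.1609 0.1096]
17 [0.4504 0.0808 0.11  ] [0.5912 0.1267 0.1184]
[[  0   0   0   0   0   0   0   0   0   0   0   0   0   0   0   0]
 [  0   0   0   0   0   0   0   0   0   0   0   0   0   0   0   0]
 [  0   0   0   0   0   0   0   0   0   0   0   0   0   0   0   0]
 [  0   9  71   0   0   0   0   0   0   6   0   0   0   0   0   0]
 [  0  64 131   0   0   0   0   0   0   0   0   0   0   0   0   0]
 [  0   0   0   0   0   0   0   0   0   0   0   0   0 264 230 311]
 [  0   0   0   0   0   0   0   0   0   0   0   0   0  26  57  30]
 [  0   0   0   0   0   0   0   0   0   0   0   0   0   0   0   0]
 [  0   0   0   0   1  79  96   0   0   0   0   0   0   0   0   0]
 [  0   4 132 204 209 160 304 120  54 163  47   0   0   0   0   0]]
side dark 34 [0.4326 0.0713 0.038 ]
225 [0.4446 0.0093 0.1   ] [0.6224 0.1633 0.1096]
12 [0.511  0.0746 0.11  ] [0.5215 0.0922 0.1183]
[[  0   0   0   0   0   0   0   0   0   0   0   0   0   0   0   0]
 [  0   0   0   0   0   0   0   0   0   0   0   0   0   0   0   0]
 [  3   0   0   0   0   0   0   0   0   0   0   0   0   0   0   0]
 [920  75  24   0   0   0   0   0   0   4   0   0   0   0   0   0]
 [183  85   1   0   0   0   0   0   0   0   0   0   0   0   0   0]
 [  0   0   0   0   0   0   0   0   0   0   0   0   0   0   0   0]
 [  0   0   0   0   0   0   0   0   0   0   0   0   0   0   0   0]
 [  0   0   0   0   0   0   0   0   0   0   0   0   0   0   0   0]
 [  0   0   0   0   0  28  39   0   0   0   0   0   0   0   0   0]
 [  0  55 419 293 266 234 116   1  57  92   9   0   0   0   0   0]]
```

Call:
jog_arm --rows '[[[0.0035,-0.0038,0.02],0,0.06],[[0,0,0.02],0,0.06],[[0,0,0.02],0,0.06],[[0,0,0.02],0,0.06],[[0,0,0.0096],0,0.06],[[0,0,0],0,0.06],[[0,0,0],0,0.06]]' --squeeze 25

```text
time_s: 3.5
ee_pos: [0.544, -0.3592, 0.0773]
eef_rot: [3.141, -0.001, -0.395]
force: [0.4, -0.1, 1.0]
grip_width: 0.0601
grip_force: 0.0
```

Call:
jog_arm --rows '[[[-0.002,0,0.003],0,0.03],[[0,0,0],0,0.01],[[0,0,0],0,0.0],[[0,0,0],0,0.0],[[0,0,0],0,0.0],[[0,0,0],0,0.0],[[0,0,0],0,0.0],[[0,0,0],0,0.0]]' --squeeze 25

```text
time_s: 4.17
ee_pos: [0.5418, -0.3579, 0.0728]
eef_rot: [-3.142, 0.0, -0.396]
force: [0.6, 0.2, 2.1]
grip_width: 0.0136
grip_force: 25.0
```

Call:
jog_arm --rows '[[[0,0,-0.01],0,0],[[0,0,-0.02],0,0],[[0,0,-0.03],0,0],[[0,0,-0.03],0,0],[[0,0,-0.03],0,0],[[0,0,-0.03],0,0],[[-0.005,-0.007,-0.03],0,0],[[-0.01,-0.014,0],0,0],[[-0.017,-0.0236,0],0,0],[[-0.017,-0.0236,0],0,0],[[-0.017,-0.0236,0],0,0],[[-0.017,-0.0236,0],0,0]]'

```text
time_s: 5.17
ee_pos: [0.5091, -0.2181, 0.2535]
eef_rot: [-3.142, -0.0, -0.396]
force: [0.9, -0.3, -0.8]
grip_width: 0.0136
grip_force: 25.0
```

Call:
jog_arm --rows '[[[-0.017,-0.0236,0],0,0],[[-0.017,-0.0236,0],0,0],[[-0.017,-0.0236,0],0,0],[[-0.017,-0.0236,0],0,0],[[-0.017,-0.0236,0],0,0],[[-0.017,-0.0236,0],0,0],[[-0.017,-0.0236,0],0,0],[[-0.017,-0.0236,0],0,0],[[-0.017,-0.0236,0],0,0],[[-0.012,-0.017,0],0,0],[[-0.01,-0.015,0],0,0],[[0,0,0],0,0]]'

```text
time_s: 6.17
ee_pos: [0.442, 0.0758, 0.2537]
eef_rot: [-3.141, -0.001, -0.394]
force: [-0.8, -0.8, -1.5]
grip_width: 0.014
grip_force: 25.0
```

Call:
jog_arm --rows '[[[0,0,0],-5.7,0],[[0,0,0],-5.7,0],[[0,0,0],-5.7,0],[[0,0,0],-5.7,0],[[0,0,0],0,0],[[0,0,0],0,0]]'

```text
time_s: 6.67
ee_pos: [0.4427, 0.0731, 0.2532]
eef_rot: [3.142, -0.0, -0.002]
force: [0.8, -0.0, -0.9]
grip_width: 0.0138
grip_force: 25.0
```

```bash
cat > sh.py <<'E'
from h import *
import sys
np.set_printoptions(precision=4,suppress=True)
o=get_obs();print(o["time_s"],o["ee_pos"],o["eef_rot"],o["force"],o["moment"],o["qpos"])
c=camera("wrist");save(c,sys.argv[1])
np.savez("/tmp/w.npz",P=cloud(c,o),im=c["image"])
for l,z in [("processor",0),("bowl_floor",.066),("key_level",.088)]:
    for d in spot_point(l,c)[:2]:
        print(l,round(d["p"],2),np.array(d["at"])*[560,420],atz(c,o,d["at"],z),depthpt(c,o,d["at"]))
P=cloud(c,o);m=(c["range_z"]>0)&(np.hypot(P[...,0]-.516,P[...,1]-.085)<.06)
for a,b in [(.115,.121),(.109,.115),(.095,.109),(.084,.090)]:
    Q=P[m&(P[...,2]>a)&(P[...,2]<b)];print(a,len(Q),np.median(Q,0) if len(Q) else 0,Q.min(0) if len(Q) else 0,Q.max(0) if len(Q) else 0)
E
python3 sh.py w2.png
```

```text
6.6667 [0.4427 0.0731 0.2532] [ 3.1415 -0.0003 -0.0017] [ 0.8227 -0.0164 -0.8983] [0.0508 0.041  0.0179] [ 0.082   0.034   1.719  -0.0001  1.3882  1.6545]
processor 0.71 [263.872 113.4  ] [0.5195 0.0898 0.    ] [0.5161 0.085  0.1196]
processor 0.65 [265.216 113.904] [0.519  0.0882 0.    ] [0.5157 0.0839 0.1203]
bowl_floor 0.7 [265.608 112.98 ] [0.5181 0.0854 0.066 ] [0.5164 0.0835 0.1208]
key_level 0.62 [265.216 118.02 ] [0.5128 0.0851 0.088 ] [0.5123 0.0841 0.1152]
0.115 114 [0.5169 0.0853 0.1179] [0.5119 0.0803 0.1151] [0.522  0.0898 0.121 ]
0.109 83 [0.5162 0.0846 0.1133] [0.5102 0.0786 0.1102] [0.5231 0.0919 0.1149]
0.095 4 [0.512  0.0805 0.1074] [0.5104 0.0787 0.0957] [0.5146 0.0827 0.1089]
0.084 41 [0.5095 0.0763 0.0893] [0.504  0.0724 0.0881] [0.5141 0.081  0.09  ]
```

View pics/w2.png

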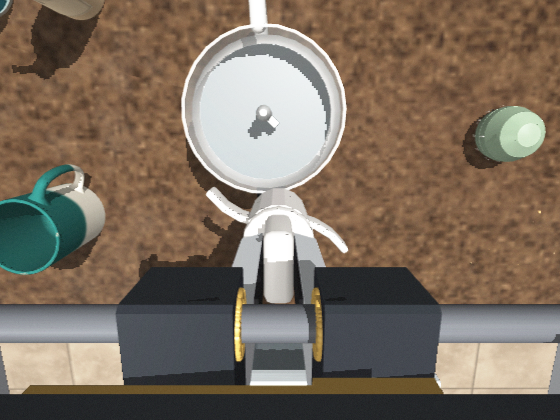

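The bowl is centred at about (263,108) and the shaft top is at (264,112). A white key at about (272,121) points to the lower right, roughly 0.87 rad counter-clockwise from the front. The paddle hangs straight in the fingers at (279,250).

Run:
```python
import numpy as np,cv2
np.set_printoptions(precision=4,suppress=True)
d=np.load("/tmp/w.npz");P=d["P"];im=d["im"].astype(int)
E=np.array([.4427,.0731,.2532])
Q=P-E;r=np.hypot(Q[...,0],Q[...,1])
for a,b in [(.02,.04),(-.012,-.002),(-.07,-.045)]:
    m=(r<.06)&(Q[...,2]>a)&(Q[...,2]<b)&(im.min(-1)>120)
    q=Q[m];print(a,len(q),np.median(q,0) if len(q) else 0,q.min(0) if len(q) else 0,q.max(0) if len(q) else 0, cv2.minAreaRect(q[:,:2].astype(np.float32)*1000) if len(q) else 0)
S=np.array([.517,.0852])
m=(np.hypot(P[...,0]-S[0],P[...,1]-S[1])<.022)&(P[...,2]>.083)&(P[...,2]<.0925)
q=P[m];print(q[:,:2]-S, (np.degrees(np.arctan2(*(q[:,:2].mean(0)-S)[::-1]))-180)%360)
```

```text
0.02 2900 [ 0.0076 -0.0006  0.0303] [-0.0179 -0.0198  0.02  ] [0.0176 0.0182 0.04  ] ((1.7049083709716797, 2.5987606048583984), (33.16330337524414, 34.283382415771484), 60.415138244628906)
-0.012 1009 [ 0.0121 -0.0006 -0.0057] [ 0.0024 -0.0203 -0.0119] [ 0.02    0.0191 -0.0021] ((11.297211647033691, -0.5160617828369141), (17.36064910888672, 39.32517623901367), 0.5739794969558716)
-0.07 1363 [ 0.0073  0.0071 -0.0506] [-0.0226 -0.0484 -0.07  ] [ 0.0215  0.0466 -0.045 ] ((5.584768772125244, -2.5530471801757812), (102.5606460571289, 27.476449966430664), 72.60298156738281)
[[-0.0029 -0.0071]
 [-0.0038 -0.0062]
 [-0.0038 -0.0071]
 [-0.0038 -0.0081]
 [-0.0047 -0.0061]
 [-0.0047 -0.0071]
 [-0.0047 -0.008 ]
 [-0.0047 -0.009 ]
 [-0.0056 -0.0043]
 [-0.0056 -0.0052]
 [-0.0056 -0.0061]
 [-0.0056 -0.0071]
 [-0.0057 -0.0081]
 [-0.0057 -0.009 ]
 [-0.0056 -0.0099]
 [-0.0066 -0.0034]
 [-0.0066 -0.0042]
 [-0.0066 -0.0052]
 [-0.0066 -0.0061]
 [-0.0065 -0.0071]
 [-0.0066 -0.008 ]
 [-0.0066 -0.009 ]
 [-0.0066 -0.0099]
 [-0.0066 -0.0109]
 [-0.0075 -0.0033]
 [-0.0075 -0.0042]
 [-0.0075 -0.0052]
 [-0.0075 -0.0061]
 [-0.0075 -0.0071]
 [-0.0075 -0.008 ]
 [-0.0075 -0.009 ]
 [-0.0075 -0.0099]
 [-0.0075 -0.0109]
 [-0.0075 -0.0118]
 [-0.0084 -0.0042]
 [-0.0084 -0.0052]
 [-0.0084 -0.0061]
 [-0.0084 -0.0071]
 [-0.0084 -0.008 ]
 [-0.0084 -0.009 ]
 [-0.0084 -0.0099]
 [-0.0084 -0.0109]
 [-0.0084 -0.0118]
 [-0.0084 -0.0128]
 [-0.0093 -0.0052]
 [-0.0093 -0.0061]
 [-0.0093 -0.0071]
 [-0.0093 -0.008 ]
 [-0.0093 -0.009 ]
 [-0.0093 -0.0099]
 [-0.0093 -0.0109]
 [-0.0093 -0.0118]
 [-0.0093 -0.0128]
 [-0.0102 -0.0061]
 [-0.0103 -0.0071]
 [-0.0103 -0.008 ]
 [-0.0103 -0.009 ]
 [-0.0103 -0.0099]
 [-0.0103 -0.0109]
 [-0.0103 -0.0118]
 [-0.0112 -0.0071]
 [-0.0112 -0.008 ]
 [-0.0112 -0.0089]
 [-0.0112 -0.0099]
 [-0.0112 -0.0109]
 [-0.0121 -0.008 ]
 [-0.0121 -0.0089]
 [-0.0121 -0.0099]
 [-0.013  -0.009 ]
 [-0.013  -0.0099]] 45.10280669713376
```

Call:
jog_arm --rows '[[[0.012,-0.002,0],0,0],[[0.025,-0.0045,0],0,0],[[0.025,-0.0045,0],0,0],[[0.0123,-0.0016,0],0,0],[[0,0,0],-6.75,0],[[0,0,0],-6.75,0],[[0,0,0.015],-6.75,0],[[0,0,0.02],-6.75,0],[[0,0,0.015],0,0],[[0,0,0],0,0],[[0,0,0],0,0]]'

```text
time_s: 7.78
ee_pos: [0.5168, 0.0863, 0.2028]
eef_rot: [-3.141, 0.001, 0.471]
force: [0.1, -0.6, -1.0]
grip_width: 0.0137
grip_force: 25.0
```

```bash
python3 -c "
from h import *
np.set_printoptions(precision=4,suppress=True)
o=get_obs();print(o)
c=camera('side');save(c,'s1.png',(190,120,310,240),5)"
```

```text
{'time_s': 7.7833, 'qpos': array([ 0.0955,  0.2446,  1.5974, -0.    ,  1.3006,  1.195 ]), 'joint_vel': array([ 0.0006, -0.0196, -0.0279, -0.0009,  0.0089, -0.003 ]), 'tau': array([ -0.012 , -48.2542, -33.5572,   0.0383,  -0.2913,  -0.0992]), 'ee_pos': array([0.5168, 0.0863, 0.2028]), 'eef_rot': array([-3.1412,  0.0009,  0.4713]), 'force': array([ 0.0873, -0.6189, -0.9516]), 'moment': array([-0.0211,  0.037 , -0.0257]), 'grip_force': 24.983218610286713, 'grip_width': 0.013749864695602727}
```

View pics/s1.png

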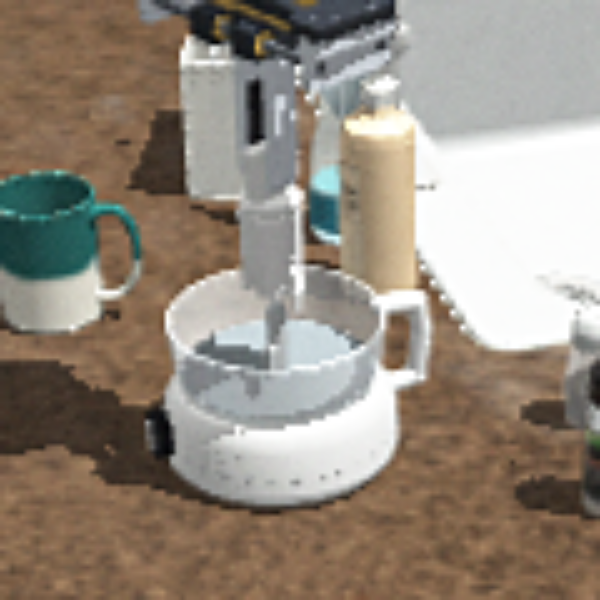

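The paddle hangs upright over the shaft at about (275,330 in the crop), with the rim clear all round. Next is a slow descent, watching the force.

Call:
jog_arm --rows '[[[-0.0003,0.0005,0.004],0,0],[[0,0,0.004],0,0],[[0,0,0.004],0,0],[[0,0,0.003],0,0],[[0,0,0],0,0],[[0,0,0],0,0]]'

```text
time_s: 8.33
ee_pos: [0.5168, 0.0857, 0.1878]
eef_rot: [-3.141, 0.0, 0.473]
force: [-0.2, 0.5, -1.1]
grip_width: 0.0139
grip_force: 25.0
```

Call:
jog_arm --rows '[[[0,0,0.002],0,0],[[0,0,0.002],0,0],[[0,0,0.002],0,0],[[0,0,0.002],0,0],[[0,0,0],0,0],[[0,0,0],0,0]]'

```text
time_s: 8.83
ee_pos: [0.5168, 0.0857, 0.1797]
eef_rot: [-3.142, 0.0, 0.473]
force: [-0.2, -0.1, -1.9]
grip_width: 0.0134
grip_force: 25.0
```

Call:
jog_arm --rows '[[[0,0,0.002],0,0],[[0,0,0.002],0,0],[[0,0,0.002],0,0],[[0,0,0.002],0,0],[[0,0,0.002],0,0],[[0,0,0.002],0,0],[[0,0,0.002],0,0],[[0,0,0],0,0],[[0,0,0],0,0]]'

```text
time_s: 9.58
ee_pos: [0.5169, 0.0857, 0.1657]
eef_rot: [-3.142, 0.0, 0.473]
force: [-0.9, 0.9, -1.9]
grip_width: 0.014
grip_force: 25.0
```

Call:
jog_arm --rows '[[[0,0,0.001],0,0],[[0,0,0.001],0,0],[[0,0,0.001],0,0],[[0,0,0.001],0,0],[[0,0,0],0,0],[[0,0,0],0,0]]'

```text
time_s: 10.08
ee_pos: [0.5168, 0.0857, 0.1618]
eef_rot: [-3.142, 0.0, 0.473]
force: [0.5, -0.4, -1.2]
grip_width: 0.0137
grip_force: 25.0
```

Call:
jog_arm --rows '[[[0,0,0.0005],0,0],[[0,0,0.0005],0,0],[[0,0,0],0,0]]'

```text
time_s: 10.33
ee_pos: [0.5168, 0.0857, 0.1608]
eef_rot: [-3.142, -0.0, 0.473]
force: [0.4, 0.4, -1.1]
grip_width: 0.0137
grip_force: 25.0
```

Call:
jog_arm --rows '[[[0,0,0.0005],0,0],[[0,0,0],0,0],[[0,0,0],0,0]]'

```text
time_s: 10.58
ee_pos: [0.517, 0.0857, 0.1607]
eef_rot: [3.141, -0.0, 0.473]
force: [-1.5, -0.0, 3.0]
grip_width: 0.0137
grip_force: 25.0
```

Call:
jog_arm --rows '[[[0,0,0.0005],0,0],[[0,0,0],0,0],[[0,0,0],0,0]]'

```text
time_s: 10.83
ee_pos: [0.5171, 0.0858, 0.1605]
eef_rot: [3.141, -0.001, 0.473]
force: [-1.6, -0.7, 7.3]
grip_width: 0.0139
grip_force: 25.0
```

Call:
jog_arm --rows '[[[0,0,0],-2,0],[[0,0,0],-2,0],[[0,0,0],-2,0],[[0,0,0],-2,0],[[0,0,0],0,0]]'

```text
time_s: 11.25
ee_pos: [0.517, 0.0858, 0.1604]
eef_rot: [3.141, -0.001, 0.615]
force: [-2.1, 0.3, 6.1]
grip_width: 0.0141
grip_force: 25.0
```

Call:
jog_arm --rows '[[[0,0,0],-2,0],[[0,0,0],-2,0],[[0,0,0],0,0]]'

```text
time_s: 11.5
ee_pos: [0.517, 0.0857, 0.1603]
eef_rot: [3.141, -0.001, 0.685]
force: [-1.8, 0.8, 6.4]
grip_width: 0.014
grip_force: 25.0
```

Call:
jog_arm --rows '[[[0,0,0],-2,0],[[0,0,0],-1,0],[[0,0,0],0,0]]'

```text
time_s: 11.75
ee_pos: [0.517, 0.0857, 0.1601]
eef_rot: [3.141, -0.0, 0.736]
force: [-0.4, 1.1, 4.0]
grip_width: 0.0139
grip_force: 25.0
```

Call:
jog_arm --rows '[[[0,0,0],-2,0],[[0,0,0],0,0],[[0,0,0],0,0]]'

```text
time_s: 12.0
ee_pos: [0.5169, 0.0856, 0.1596]
eef_rot: [3.141, 0.0, 0.768]
force: [1.4, -0.5, 0.5]
grip_width: 0.0135
grip_force: 25.0
```

Call:
jog_arm --rows '[[[0,0,0],-2,0],[[0,0,0],0,0],[[0,0,0],0,0]]'

```text
time_s: 12.25
ee_pos: [0.5169, 0.0856, 0.1596]
eef_rot: [3.142, 0.0, 0.803]
force: [1.7, -0.6, -1.6]
grip_width: 0.0139
grip_force: 25.0
```

Call:
jog_arm --rows '[[[0,0,0],-2,0],[[0,0,0.001],0,0],[[0,0,0.001],0,0],[[0,0,0],0,0],[[0,0,0],0,0]]'

```text
time_s: 12.67
ee_pos: [0.5169, 0.0857, 0.1577]
eef_rot: [-3.142, -0.0, 0.839]
force: [2.5, -0.9, -2.3]
grip_width: 0.014
grip_force: 25.0
```

```bash
python3 -c "
from station import *
o=get_obs();print(o['force'],o['moment'],o['eef_rot'])"
```

```text
[ 2.51156904 -0.9123661  -2.30210183] [-0.01804305 -0.66924779  0.03526057] [-3.14153106e+00 -4.87434275e-05  8.38509270e-01]
```

Call:
jog_arm --rows '[[[0.0001,0.0003,0.001],0,0],[[0,0,0.002],0,0],[[0,0,0.002],0,0],[[0,0,0.002],0,0],[[0,0,0],0,0]]'

```text
time_s: 13.08
ee_pos: [0.517, 0.0856, 0.1503]
eef_rot: [-3.141, 0.0, 0.839]
force: [1.4, 0.1, -2.8]
grip_width: 0.0136
grip_force: 25.0
```

Call:
jog_arm --rows '[[[0,0,0.002],0,0],[[0,0,0.002],0,0],[[0,0,0.002],0,0],[[0,0,0.002],0,0],[[0,0,0],0,0]]'

```text
time_s: 13.5
ee_pos: [0.517, 0.0856, 0.1424]
eef_rot: [-3.141, 0.0, 0.84]
force: [1.0, 0.3, -1.5]
grip_width: 0.0138
grip_force: 25.0
```

Call:
jog_arm --rows '[[[0,0,0.001],0,0],[[0,0,0.001],0,0],[[0,0,0.001],0,0],[[0,0,0.0005],0,0],[[0,0,0],0,0],[[0,0,0],0,0]]'

```text
time_s: 14.0
ee_pos: [0.5171, 0.0856, 0.1393]
eef_rot: [-3.142, 0.0, 0.84]
force: [-0.4, -0.2, -1.0]
grip_width: 0.0137
grip_force: 25.0
```

Call:
jog_arm --rows '[[[0,0,0.0005],0,0],[[0,0,0],0,0],[[0,0,0],0,0]]'

```text
time_s: 14.25
ee_pos: [0.5171, 0.0856, 0.1389]
eef_rot: [-3.142, 0.0, 0.84]
force: [0.4, -0.2, -1.3]
grip_width: 0.0139
grip_force: 25.0
```

Call:
jog_arm --rows '[[[0,0,0.0005],0,0],[[0,0,0],0,0],[[0,0,0],0,0]]'

```text
time_s: 14.5
ee_pos: [0.5172, 0.0856, 0.1388]
eef_rot: [3.141, -0.0, 0.84]
force: [-2.3, 0.3, 5.9]
grip_width: 0.0143
grip_force: 25.0
```

Call:
jog_arm --rows '[[[0,0,0.0003],0,0],[[0,0,0],0,0],[[0,0,0],0,0]]'

```text
time_s: 14.75
ee_pos: [0.5173, 0.0856, 0.1388]
eef_rot: [3.141, -0.001, 0.84]
force: [-3.5, 0.4, 9.0]
grip_width: 0.0141
grip_force: 25.0
```

Contact on the floor comes exactly 22 mm below the key level. I'll ease off, release and retreat upward.

Call:
jog_arm --rows '[[[0,0,-0.0006],0,0],[[0,0,0],0,0.016],[[0,0,0],0,0.03],[[0,0,0],0,0.04],[[0,0,0],0,0.05],[[0,0,0],0,0.05],[[0,0,-0.005],0,0.05],[[0,0,-0.015],0,0.05],[[0,0,-0.02],0,0.05],[[0,0,-0.03],0,0.05],[[0,0,-0.03],0,0.05],[[0,0,0],0,0.05]]'

```text
time_s: 15.75
ee_pos: [0.5188, 0.0858, 0.2447]
eef_rot: [3.136, -0.006, 0.84]
force: [-0.3, 0.1, 0.5]
grip_width: 0.0501
grip_force: 0.0
```

Run:
```python
from h import *
np.set_printoptions(precision=4,suppress=True)
o=get_obs();print(o["time_s"],o["ee_pos"],o["force"])
c=camera("wrist");P=cloud(c,o);im=c["image"]
m=(c["range_z"]>0)&(np.hypot(P[...,0]-.517,P[...,1]-.0856)<.03)&(im.min(-1)>110)
for a,b in [(.16,.176),(.125,.14)]:
    q=P[m&(P[...,2]>a)&(P[...,2]<b)];print(len(q),np.median(q,0) if len(q) else 0,cv2.minAreaRect(q[:,:2].astype(np.float32)*1000) if len(q) else 0)
c=camera("side");save(c,'s2.png',(190,120,310,240),5)
```

```text
15.75 [0.5188 0.0858 0.2447] [-0.3451  0.1427  0.4539]
819 [0.5178 0.0863 0.1691] ((517.1932983398438, 85.54528045654297), (35.04058837890625, 13.039948463439941), 47.948890686035156)
1034 [0.5195 0.0878 0.1334] ((517.6720581054688, 86.01432800292969), (38.64164352416992, 40.35118865966797), 47.75579071044922)
```

View pics/s2.png

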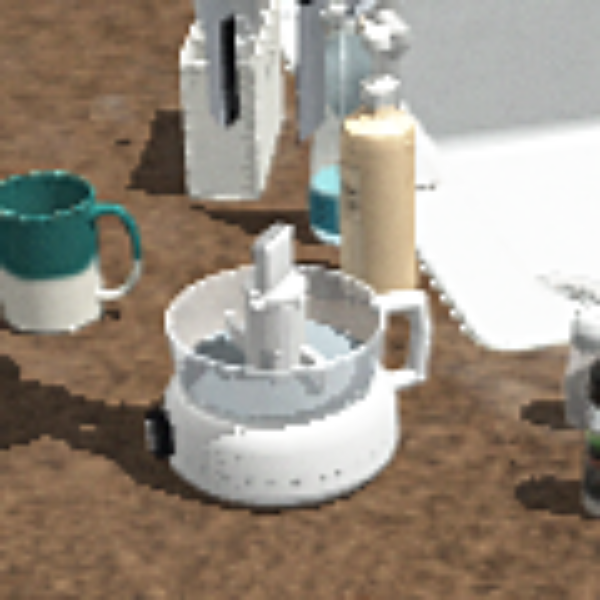

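The paddle stands upright in the bowl with its tab at about (273,255 in the crop). Its top is at 0.169 m, where 0.168 m is fully home, and the gripper is clear.

```bash
python3 -c "
from station import *
print(hand_in())"
```

```text
the job is handed in; nothing more can be done
None
```

The white paddle is on the drive shaft with its keyway over the key, fully home on the bowl floor and upright. It is released, the job was handed in at about 16 s, and the highest contact force I read was about 10 N.

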